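# Count the lanes by touch and push the seasoning tin into the third one

## Robot

A 6-joint arm with a two-finger parallel gripper is mounted at the origin on the work surface. World frame = base frame: x ahead of the robot, y to its left, z up, the work surface at z = 0. Lengths are in mm, angles in rad, forces in N, time in s.
With the tool pointing down it reaches from about 275 to 850 mm from the base axis. Payload 19 kg.
Tool frame: the origin (TCP) lies midway between the tips of the shut fingers; the grasp point (between the pads) lies robot.grip_point_offset behind it (robot.grip_point_offset is the distance from the TCP to the grasp point, in mm); x points along the fingers, y is the direction in which the jaws open and shut, and the axes are right-handed (so a half turn about x gives the same grasp; the last joint's range is limited). The gripper opens to 85 mm and grips with 20 to 120 N. Pads are 22 mm wide; open, the fingers measure 114 mm over their backs; the gripper's body (76 mm by 85 mm) begins 54 mm behind the grasp point. The pads swing forward as they close: fully open they stand 13 mm farther back than shut.
Start: joints at [-1.363, 0.15, 1.437, -0, 1.554, -0.134], TCP at [192.704, -541.715, 231.267] pointing down, gripper open.
Joint ranges: [-2.8, 2.8], [-0.68, 2.1], [0.12, 2.68], [-1.39, 4.53], [0.16, 2.79], [-2.81, 2.81]. Speed limits (rad/s): [1.89, 1.89, 2.22, 3.01, 3.01, 3.01].

## Interface

Orientations are given as [roll, pitch, yaw] about the fixed x, y, z axes, in that order (R = Rz(yaw) Ry(pitch) Rx(roll)).
In Python, from workcell import robot, imaging gives the robot as it stands. The module is installed in compiled form; this text tells all that it offers.
- The arm moves only by the tool play_rows, never from a script. Its arguments are lists of equal length, an entry for each row: "delta_pos": the shift along the tool's x, y, z in mm, a list of three; "dr": the turn, a rotation vector about the tool's x, y, z in degrees, a list of three. In form: {"delta_pos": [[dx, dy, dz], ...], "dr": [[ax, ay, az], ...]}. A call has 1 to 10 rows; each row shifts and turns the pose as measured when the row begins, along the tool's axes as they then stand; what a row does not reach is not made up. A row lasts 1/10 s, in which the tool goes at most 50 mm and 8.59 degrees, less where a joint would pass 70% of its speed; a pose out of reach is approached as far as the arm can. A call is refused whole if a number of a shift passes 50 or a number of a turn 8.59, either way. A call with a gripper value outside its range is refused whole. "fingers" is the closure, from -1 (fully open) to 1 (shut), set as the call begins (left out, the last holds). The fingers move at their own pace and stop on an object; "squeeze" is the grip in N (left out, the last holds). Time passes only in rows, so rows that do not move let the fingers close. It gives the time, the measured TCP pose, the force and the opening at its end, in the units of the state.
- robot.sense(): the state, without advancing time (a new reading comes with each control period).
- imaging.capture(name): name is "scene" or "top" or "wrist"; returns (picture, depth): 480x640x3 uint8, blue, green, red; 480x640 float32, mm along the optical axis (not along the pixel's ray), 0 where there is no reading.
- imaging.camera_info(name): a dict with "fx", "fy", "cx", "cy" (pixels), "D" ([k1, k2, p1, p2, k3] as OpenCV has them; the pictures are not rectified), "origin" and "attitude" of the camera in the world. Camera axes: x right, y up, looking along -z (the intrinsics and any distortion apply to the point x, -y, -z); pixel columns grow to the right and rows downward; lengths in mm; the calibration is good to about 2 mm. A picture is of the moment at which its call begins: read the wrist's pose just before it. camera_info takes no time and is no camera call; for the wrist camera it gives the pose at the moment of the call.
- robot.close_job(): hands the job in, once; it reports no verdict.
Trained networks look in the newest picture that a camera, given by its name, has taken for a name from the list of things; names that differ only in an ending like _2 or _b are one class to them, and where a whole thing is asked for, a point or a joint stands for the part that bears it (a point fixed in the world has none). Each returns a list of dicts, best first, with "p" (0 to 1); they miss things now and then, are a little off and sometimes report something else, mostly with a low value. They report only what shows in the picture. A call takes as long as a camera call. They do not tell look-alikes from the thing itself.
- imaging.look_for(camera, label): "xy" ([column, row] in pixels, amid what is visible of it).
- imaging.place_of(camera, label): "xy" ([column, row] in pixels: a listed point, or the origin of a listed thing).
The state is a dict: "time_s": time; "q": joint angles; "qvel": joint speeds; "tau": joint torques, N m; "eef_pos": TCP position; "orientation": TCP orientation; "ft_force": force on the tool from outside, world axes, zero at the start; "moment": the same for the moment, N m; "gripper_width": finger opening in mm.
Only numpy, scipy, OpenCV 4.12 (cv2) and the standard library are available. Lean on these libraries where they do the work, as an engineer would, in place of code of your own. Each camera call takes 0.05 s, during which the arm holds its last target.

## Task

The seasoning tin left standing on the board in front of the divider rack belongs in the third gap, counted from the rack's left end as the robot sees it. First run a fingertip along the front posts of the dividers from that left end, touching the first, second and third posts in turn to count the gaps, then push the tin along the board, never lifting or tipping it, into the third gap (between the third and fourth posts) until it stands fully home, square against the back rail. Leave the other goods and the scale weight where they are.

Things in the scene. Friction and masses are not known exactly. Their poses are not given: they have to be found in the camera images.
- rack: Fixed wooden board 230 (x) by 520 mm (y), 18 mm thick. Origin on its underside below the straight line of divider posts; +x into the lanes, away from the robot, +y to its left end as the robot sees it. Board spans x = -155 to +75 mm: bare in front of the posts, lanes behind. A back rail, 32 mm high above the board, front face at x = +60 mm, ends every lane. Nothing stands proud between board and lanes.
- divider1: Fixed steel divider 1 of 7, counted from the left (+y) end, the first post; spacing uneven, 61 to 75 mm between neighbours. Origin on the board's top at the axis of its front post; axes as the rack's. Post 10 mm in diameter, round top 56 mm above the board; behind it (+x) a blade 3 mm thick, 42 mm high reaches the back rail.
- divider2: Fixed steel divider 2 of 7, counted from the left (+y) end; spacing uneven, 61 to 75 mm between neighbours. Origin on the board's top at the axis of its front post; axes as the rack's. Post 10 mm in diameter, round top 56 mm above the board; behind it (+x) a blade 3 mm thick, 42 mm high reaches the back rail.
- divider3: Fixed steel divider 3 of 7, counted from the left (+y) end, left side of the third gap; spacing uneven, 61 to 75 mm between neighbours. Origin on the board's top at the axis of its front post; axes as the rack's. Post 10 mm in diameter, round top 56 mm above the board; behind it (+x) a blade 3 mm thick, 42 mm high reaches the back rail.
- divider4: Fixed steel divider 4 of 7, counted from the left (+y) end, right side of the third gap; spacing uneven, 61 to 75 mm between neighbours. Origin on the board's top at the axis of its front post; axes as the rack's. Post 10 mm in diameter, round top 56 mm above the board; behind it (+x) a blade 3 mm thick, 42 mm high reaches the back rail.
- divider5: Fixed steel divider 5 of 7, counted from the left (+y) end; spacing uneven, 61 to 75 mm between neighbours. Origin on the board's top at the axis of its front post; axes as the rack's. Post 10 mm in diameter, round top 56 mm above the board; behind it (+x) a blade 3 mm thick, 42 mm high reaches the back rail.
- divider6: Fixed steel divider 6 of 7, counted from the left (+y) end; spacing uneven, 61 to 75 mm between neighbours. Origin on the board's top at the axis of its front post; axes as the rack's. Post 10 mm in diameter, round top 56 mm above the board; behind it (+x) a blade 3 mm thick, 42 mm high reaches the back rail.
- divider7: Fixed steel divider 7 of 7, counted from the left (+y) end, the last; spacing uneven, 61 to 75 mm between neighbours. Origin on the board's top at the axis of its front post; axes as the rack's. Post 10 mm in diameter, round top 56 mm above the board; behind it (+x) a blade 3 mm thick, 42 mm high reaches the back rail.
- tin: The seasoning tin to put away: square bare-metal tin with black shaker lid, 42 x 42 mm, 48 mm high, about 0.1 to 0.2 kg, loose, standing on the bare board in front of the posts and turned at most 0.3 rad from square to the rack. Origin at the centre of its underside; z up, x and y square to its sides. Fully home its origin is at rack x = +39 mm.
- stock_a: Bystander: a like tin (42 x 42 x 48 mm) already standing in the second, fourth or sixth gap against the back rail. Origin at the centre of its underside. Leave it.
- stock_b: Bystander: a like tin (42 x 42 x 48 mm) already standing in another of the second, fourth and sixth gaps against the back rail. Origin at the centre of its underside. Leave it.
- jar: Bystander: round jar, 40 mm in diameter, 48 mm high, in the remaining one of those gaps. Origin at the centre of its underside. Leave it.
- weight: Bystander: steel scale weight, a cylinder 44 mm in diameter with a knob on top, 60 mm high, 0.5 kg, on the counter beyond the rack's left end. Origin at the centre of its underside. Leave it.
There are look-alikes about, which are no part of the job. Leave any blue look-alike of the tin alone.

How it is judged (in metres and radians):
On the way, in this order (a step that is already met when the one before it is completed fails the run):
1. a finger touches the first divider from the left while the tin still stands in front of the posts (contact force between the fingers and divider1 above 0.3 N and x of tin in the frame of rack below -0.03 m), for 0.02 s.
2. a finger touches the second divider from the left while the tin still stands in front of the posts (contact force between the fingers and divider2 above 0.3 N and x of tin in the frame of rack below -0.03 m), for 0.02 s.
3. a finger touches the third divider from the left while the tin still stands in front of the posts (contact force between the fingers and divider3 above 0.3 N and x of tin in the frame of rack below -0.03 m), for 0.02 s.
At the end, for the whole second after the job is handed in: The tin stands upright (within 0.08 rad) on the board between the third and fourth dividers, its origin within 5 mm of fully home against the back rail, square to the rack within 0.12 rad, at rest; the two other tins, the jar and the weight are within 12 mm of where they stood (y of tin in the frame of divider3 below -0.018 m and y of tin in the frame of divider4 above 0.018 m and x of tin in the frame of rack between 0.034 and 0.045 m and z of tin in the frame of rack between 0.014 and 0.022 m and angle between tin's own z axis and vertical below 0.08 rad and angle between the x axis of tin and the x axis of rack, either way round below 0.12 rad and linear speed of tin below 0.01 m/s and distance of each of stock_a, stock_b, jar, weight from where it was at the start of the episode below 0.012 m); the robot touches nothing.
It fails at once if the tin is lifted more than 8 mm off the board (z of tin in the frame of rack above 0.026 m).
It fails at once if the tin is pushed off the board (z of tin in the frame of rack below 0.008 m).
It fails at once if the tin is tipped by more than 0.3 rad (angle between tin's own z axis and vertical above 0.3 rad).
It fails at once if another tin, the jar or the weight is moved by more than 12 mm (distance of any of stock_a, stock_b, jar, weight from where it was at the start of the episode above 0.012 m).
It also fails if it takes over 72 s, if anything falls off the work surface, if the arm or the gripper's body presses on something with over 40 N, if the wrist force passes 120 N, or if a joint passes its speed limit or range.

## Working session

There is one attempt and no reset: what is moved stays moved. The work goes in short steps, Python scripts to look and compute and a tool call to move; the robot and the scene stay as the last step left them, time stands still between calls to the robot, and variables do not carry over. Pictures are saved under pics/ and viewed, and the job is handed in when it is done.

Besides the shell and the picture viewer there is one more tool, called after "Emit:" as name(argument=value, ...), one argument or row to a line, values as JSON. play_rows: Moves the arm, as the interface text tells. Its arguments: {"type":"object","properties":{"delta_pos":{"type":"array"},"dr":{"type":"array"},"fingers":{"type":"number"},"squeeze":{"type":"number"}},"required":["delta_pos","dr"]}

```bash
mkdir -p pics; cat > h.py <<'E'
from workcell import robot, imaging
import numpy as np, cv2
from scipy.spatial.transform import Rotation as R
def info(n):
    c=imaging.camera_info(n); K=np.array([[c['fx'],0,c['cx']],[0,c['fy'],c['cy']],[0,0,1.]])
    return c,K,np.array(c['D'],float)
def rot(c):
    a=np.array(c['attitude'],float)
    return a if a.shape==(3,3) else R.from_euler('xyz',a).as_matrix()
def ray(n,xy,c=None):
    cc,K,D=info(n)
    u=cv2.undistortPoints(np.array([[xy]],float),K,D)[0,0]
    return np.array(cc['origin'],float), rot(cc)@np.array([u[0],-u[1],-1.])
def at_z(n,xy,z):
    o,d=ray(n,xy); return o+d*(z-o[2])/d[2]
def at_depth(n,xy,dep):
    o,d=ray(n,xy); return o+d*dep
def proj(n,P):
    c,K,D=info(n); p=(np.array(P,float).reshape(-1,3)-np.array(c['origin']))@rot(c)
    p=p*[1,-1,-1]; return cv2.projectPoints(p,np.zeros(3),np.zeros(3),K,D)[0][:,0]
E
python3 - <<'E'
from h import *
for n in ('scene','top'):
    p,d=imaging.capture(n); cv2.imwrite(f'pics/{n}0.png',p); np.save(f'{n}0.npy',d)
    print(n,imaging.camera_info(n))
    for l in ('tin','divider1','stock_a','jar','weight','rack'):
        print(l,[(np.round(r['xy']).tolist(),round(r['p'],2)) for r in imaging.place_of(n,l)])
print(robot.sense(), robot.grip_point_offset)
E
```

```text
scene {'fx': 545.1477177050052, 'fy': 545.1477177050052, 'cx': 322.24547590234505, 'cy': 235.57703928762692, 'D': array([-0.12578097,  0.        ,  0.        ,  0.        ,  0.        ]), 'origin': array([ 950.28817508, -425.19094295,  693.12811227]), 'attitude': array([ 0.73925631, -0.01473636,  0.77204483])}
tin [([316.0, 238.0], 0.96), ([312.0, 180.0], 0.59)]
divider1 [([202.0, 376.0], 0.92), ([286.0, 318.0], 0.85), ([249.0, 345.0], 0.85), ([355.0, 266.0], 0.81), ([166.0, 403.0], 0.75), ([386.0, 246.0], 0.72), ([319.0, 290.0], 0.58)]
stock_a [([354.0, 295.0], 0.74), ([201.0, 411.0], 0.63)]
jar [([286.0, 345.0], 0.75)]
weight [([376.0, 185.0], 0.96), ([322.0, 288.0], 0.73)]
rack []
top {'fx': 590.2049926770783, 'fy': 590.2049926770783, 'cx': 314.56651385492773, 'cy': 244.96427835558933, 'D': array([-0.16570182,  0.        ,  0.        ,  0.        ,  0.        ]), 'origin': array([ 501.20811341,    5.14866674, 1083.34950845]), 'attitude': array([ 0.05298492, -0.01603322, -1.57006557])}
tin [([307.0, 266.0], 0.56)]
divider1 [([494.0, 228.0], 0.85), ([341.0, 218.0], 0.65), ([300.0, 2
[... 224 characters left out ...]
], 0.64)]
{'time_s': 0.7, 'q': array([-1.36298170e+00,  1.50491739e-01,  1.43741037e+00, -7.97734590e-06,
        1.55381900e+00, -1.34015232e-01]), 'qvel': array([-7.03726086e-04,  1.41089592e-04, -7.36812159e-04,  9.06753470e-05,
       -6.23879927e-04, -3.06783991e-05]), 'tau': array([-3.48614594e-03, -7.12674737e+01, -5.70979714e+01, -3.72825634e-04,
        1.54993864e-03, -6.78772153e-05]), 'eef_pos': array([ 192.70872394, -541.70171884,  231.26610474]), 'orientation': array([-1.64280156,  1.57066762,  1.84062109]), 'ft_force': array([ 0.42825588, -0.32241216,  0.228214  ]), 'moment': array([ 0.01305376, -0.00306226,  0.02690651]), 'gripper_width': 85.11843152596262} 18.700000000000003
```

View pics/top0.png

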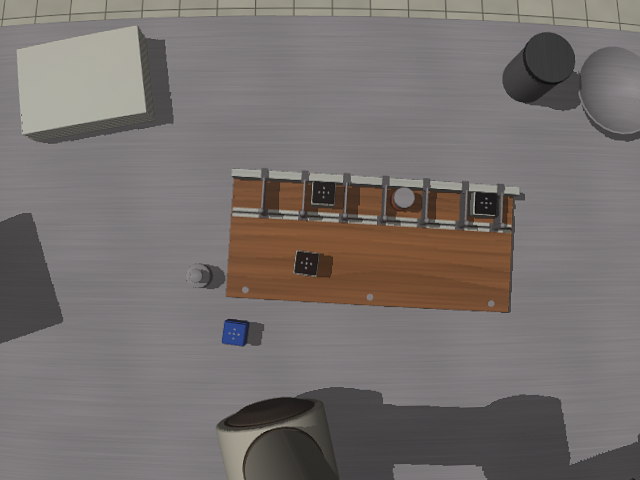

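View pics/scene0.png

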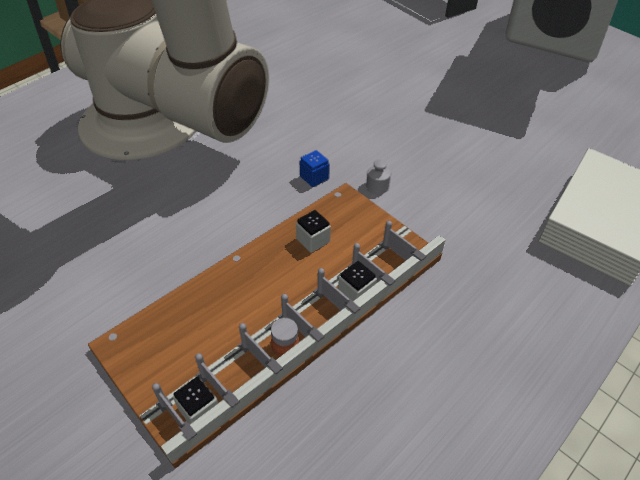

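The top view shows the rack, with its left end at image left. The posts are near columns 265, 304, 345, 385, 426, 465 and 500, around row 215. The tin is at (307,263), the weight at (199,275), the blue look-alike at (235,332), the stock tins at (323,193) and (486,204), and the jar at (404,198). Next I'll measure positions from depth.

```bash
cat >> h.py <<'E'
def cloud(n,d):
    c,K,D=info(n); v,u=np.mgrid[0:480,0:640]
    q=cv2.undistortPoints(np.stack([u,v],-1).reshape(-1,1,2).astype(float),K,D)[:,0]
    p=np.c_[q[:,0],-q[:,1],-np.ones(len(q))]*d.reshape(-1,1)
    return (p@rot(c).T+np.array(c['origin'])).reshape(480,640,3)
E
python3 - <<'E'
from h import *
from scipy import ndimage
for n in ('top','scene'):
    P=cloud(n,np.load(n+'0.npy')); img=cv2.imread(f'pics/{n}0.png')
    ok=(P[...,0]>330)&(P[...,0]<680)&(abs(P[...,1])<320)
    z=P[...,2]
    for nm,lo,hi,mn in (('posttop',67,80,4),('objs',57,80,10)):
        m=ok&(z>lo)&(z<hi); L,k=ndimage.label(m)
        print(n,nm)
        for i in range(1,k+1):
            q=P[L==i]
            if len(q)>=mn: print(len(q),np.round(q.mean(0),1),np.round(q.min(0)),np.round(q.max(0)))
    m=ok&(z>12)&(z<24)&(img[...,2]>img[...,0]+25)
    q=P[m]; print('board',len(q),np.median(q[:,2]))
    r=cv2.minAreaRect(q[:,:2].astype(np.float32)); print(r, cv2.boxPoints(r))
E
```

```text
top posttop
6 [657.5 -23.6  68.6] [656. -26.  67.] [659. -22.  70.]
4 [645.8 -25.2  67.8] [644. -26.  67.] [647. -24.  68.]
4 [ 647.6 -175.6   67.2] [ 646. -178.   67.] [ 648. -174.   67.]
4 [ 647.1 -315.5   67.7] [ 646. -316.   67.] [ 649. -314.   69.]
4 [644.1 -18.3  67.5] [642. -19.  67.] [645. -17.  69.]
4 [ 644.9 -168.9   67.4] [ 644. -171.   67.] [ 646. -167.   68.]
5 [633.8 -25.3  67.8] [631. -26.  67.] [637. -24.  69.]
7 [ 632.2 -162.5   68.4] [ 630. -165.   67.] [ 636. -161.   72.]
7 [ 633.5 -314.4   68.2] [ 631. -316.   67.] [ 637. -312.   70.]
5 [ 630.  -301.4   67.6] [ 628. -303.   67.] [ 631. -299.   68.]
4 [ 627.4 -305.8   68.1] [ 626. -306.   67.] [ 630. -304.   69.]
11 [ 618.3 -308.7   68.5] [ 615. -313.   67.] [ 622. -304.   70.]
28 [614.5  81.7  71.9] [610.  78.  68.] [619.  87.  75.]
5 [ 619.  -298.5   67.8] [ 617. -301.   67.] [ 621. -297.   68.]
25 [612.1  10.4  72.6] [608.   5.  69.] [617.  14.  75.]
28 [607.5 -63.1  72.4] [603. -67.  68.] [612. -58.  78.]
26 [ 602.3 -132.4   71.4] [ 598. -137.   68.] [ 607. -128.   74.]
28 [ 597.8 -205.    71.1] [ 594. -210.   
[... 3030 characters left out ...]
[672.  14.  75.]
645 [650.  -28.8  64.9] [628. -47.  57.] [669.  -7.  70.]
161 [627.2 -65.1  62.9] [605. -69.  57.] [667. -60.  75.]
162 [ 623.2 -134.7   63.2] [ 599. -138.   57.] [ 663. -129.   75.]
552 [ 641.5 -168.7   64.9] [ 622. -186.   57.] [ 658. -149.   68.]
182 [ 619.5 -208.1   62.7] [ 595. -212.   57.] [ 658. -202.   74.]
179 [ 615.5 -278.8   63. ] [ 591. -283.   57.] [ 654. -272.   75.]
605 [ 633.1 -307.6   65.4] [ 611. -320.   57.] [ 652. -293.   69.]
board 22771 18.01752100263309
((565.6234741210938, -90.98419189453125), (470.7588806152344, 232.29360961914062), 86.75826263427734) [[ 436.3521  -319.419  ]
 [ 668.274   -332.55493]
 [ 694.89484  137.45062]
 [ 462.97296  150.58655]]
```

```bash
cat >> h.py <<'E'
TH=-0.058; O=np.array([611.8,0.0]) # line point, refined
def r2w(x,y): # rack-like frame: x from post line, y along it from O
    return O+x*np.array([np.cos(TH),np.sin(TH)])+y*np.array([-np.sin(TH),np.cos(TH)])
def w2r(p):
    d=np.array(p)[:2]-O; return np.array([d@[np.cos(TH),np.sin(TH)],d@[-np.sin(TH),np.cos(TH)]])
def tcp():
    s=robot.sense(); return np.array(s['eef_pos']),R.from_euler('xyz',s['orientation']).as_matrix(),s
def goto(x,y,z,yaw=None):
    p,M,s=tcp(); t=np.r_[r2w(x,y),z]; 
    print('now rack',w2r(p).round(1),'z',p[2].round(1),'F',np.round(s['ft_force'],1),'t',s['time_s'])
    Y=np.array([-np.sin(TH),np.cos(TH),0]); X=np.array([0,0,-1.])
    if M[:,1]@Y<0: Y=-Y
    T=np.c_[X,Y,np.cross(X,Y)]
    print('shift in present tool axes',(M.T@(t-p)).round(1),'turn deg',np.degrees(R.from_matrix(M.T@T).as_rotvec()).round(2))
E
python3 - <<'E'
from h import *
for n in ('top','scene'):
    P=cloud(n,np.load(n+'0.npy')); z=P[...,2]
    m=(abs(P[...,0]-526)<35)&(abs(P[...,1]-2.5)<35)&(z>61)&(z<72)
    q=P[m][:,:2]; r=cv2.minAreaRect(q.astype(np.float32)); print(n,r)
    # mid-range
    img=cv2.imread(f'pics/{n}0.png')
c=np.array([[616,81],[612.5,9.8],[608.2,-63.7],[603.5,-133.2]])
for p in c: print(w2r(p).round(1))
print('tin',w2r([526,2.5]).round(1))
p,M,s=tcp(); print(M.round(3))
img=cv2.imread('pics/top0.png'); cv2.imwrite('pics/topz.png',cv2.resize(img[160:320,180:400],None,fx=3.6,fy=3.6,interpolation=cv2.INTER_CUBIC))
goto(-60,100,231)
E
```

```text
top ((525.4739379882812, 3.1719970703125), (38.82888412475586, 38.68844985961914), 82.48524475097656)
scene ((525.6248168945312, 2.99993896484375), (40.42716598510742, 39.25067138671875), 83.02136993408203)
[-0.5 81.1]
[0.1 9.8]
[  0.1 -63.8]
[  -0.6 -133.5]
tin [-85.8  -2.5]
[[-0.     0.335 -0.942]
 [ 0.    -0.942 -0.335]
 [-1.    -0.    -0.   ]]
now rack [-387.  -565.1] z 231.3 F [ 0.4 -0.3  0.2] t 0.7
shift in present tool axes [ 3.000e-01 -4.853e+02 -5.601e+02] turn deg [2.291e+01 0.000e+00 1.000e-02]
```

View pics/topz.png

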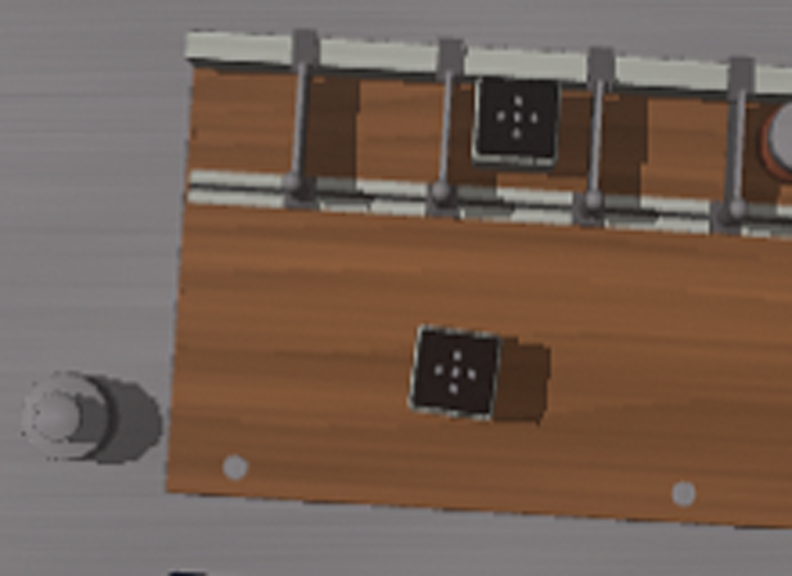

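The zoom shows the tin's lid centred at (455,372), turned only slightly from square to the rack. The post bases are clear along one line. I'll shut the fingers and turn square to the rack.

Emit:
play_rows(
  delta_pos=[
    [0, 0, 0],
    [0, 0, 0],
    [0, 0, 0],
    [0, 0, 0],
  ],
  dr=[
    [8.5, 0, 0],
    [8.5, 0, 0],
    [5.9, 0, 0],
    [0, 0, 0],
  ],
  fingers=1,
  squeeze=40,
)

```text
time_s: 1.1
eef_pos: [192.7, -541.7, 231.3]
orientation: [-1.473, 1.571, 1.597]
ft_force: [0.0, 1.1, 0.7]
gripper_width: 28.3
```

```bash
python3 -c "
from h import *
goto(-50,81,231)"
```

```text
now rack [-387.  -565.1] z 231.3 F [0.  1.1 0.7] t 1.1
shift in present tool axes [ 3.000e-01 -6.506e+02 -3.281e+02] turn deg [-0.78  0.    0.  ]
```

Emit:
play_rows(
  delta_pos=[
    [0, -32, -16],
    [0, -32, -16],
    [0, -32, -16],
    [0, -32, -16],
    [0, -32, -16],
    [0, -32, -16],
    [0, -32, -16],
    [0, -32, -16],
    [0, -32, -16],
    [0, -32, -16],
  ],
  dr=[
    [-0.8, 0, 0],
    [0, 0, 0],
    [0, 0, 0],
    [0, 0, 0],
    [0, 0, 0],
    [0, 0, 0],
    [0, 0, 0],
    [0, 0, 0],
    [0, 0, 0],
    [0, 0, 0],
  ],
)

```text
time_s: 2.1
eef_pos: [369.5, -220.1, 230.8]
orientation: [2.569, 1.57, -0.598]
ft_force: [1.1, -1.0, 0.1]
gripper_width: -0.0
```

Emit:
play_rows(
  delta_pos=[
    [0, -32, -16],
    [0, -32, -16],
    [0, -32, -16],
    [0, -32, -16],
    [0, -32, -16],
    [0, -32, -16],
    [0, -32, -16],
    [0, -32, -16],
    [0, -32, -16],
    [0, 0, 0],
  ],
  dr=[
    [0, 0, 0],
    [0, 0, 0],
    [0, 0, 0],
    [0, 0, 0],
    [0, 0, 0],
    [0, 0, 0],
    [0, 0, 0],
    [0, 0, 0],
    [0, 0, 0],
    [0, 0, 0],
  ],
)

```text
time_s: 3.1
eef_pos: [521.5, 83.3, 232.2]
orientation: [2.827, 1.565, -0.298]
ft_force: [0.5, 0.1, 1.0]
gripper_width: 0.2
```

```bash
python3 -c "
from h import *
goto(-45,81,52)
print(tcp()[2]['gripper_width'])"
```

```text
now rack [-95.  78.] z 232.2 F [0.5 0.1 1. ] t 3.1
shift in present tool axes [180.5   0.4 -49.1] turn deg [ 4.3  -0.32 -0.09]
0.22502886742688447
```

Emit:
play_rows(
  delta_pos=[
    [0, 0, 0],
    [0, 0, -25],
    [0, 0, -24],
    [40, 0, 0],
    [40, 0, 0],
    [40, 0, 0],
    [40, 0, 0],
    [20, 0, 0],
    [0, 0, 0],
  ],
  dr=[
    [4.3, -0.3, 0],
    [0, 0, 0],
    [0, 0, 0],
    [0, 0, 0],
    [0, 0, 0],
    [0, 0, 0],
    [0, 0, 0],
    [0, 0, 0],
    [0, 0, 0],
  ],
)

```text
time_s: 4.0
eef_pos: [572.6, 78.7, 47.5]
orientation: [2.564, 1.566, -0.607]
ft_force: [-0.4, -0.2, 0.3]
gripper_width: 0.2
```

```bash
python3 -c "
from h import *
goto(-20,81,52)
p,d=imaging.capture('scene');cv2.imwrite('pics/s1.png',p)"
```

```text
now rack [-43.7  76.2] z 47.5 F [-0.4 -0.2  0.3] t 4.0
shift in present tool axes [ -4.4  -4.  -23.9] turn deg [ 1.66 -0.21 -0.14]
```

View pics/s1.png

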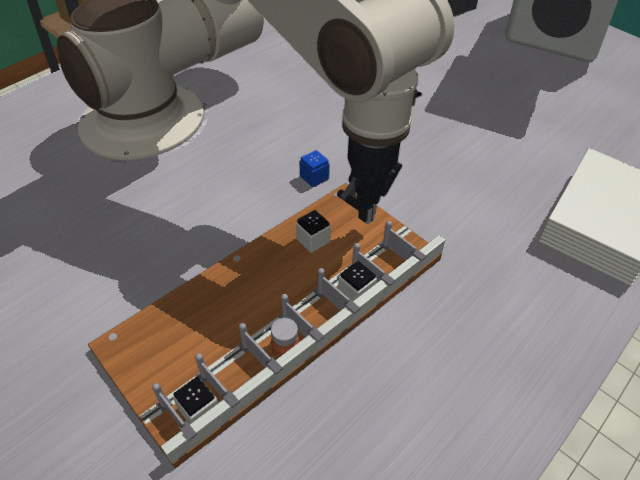

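The shut fingers at (367,212) stand in front of the first post at (390,230), and the tin at (313,230) is clear. Now I'll feel forward to post 1.

Emit:
play_rows(
  delta_pos=[
    [-4, -4, -8],
    [0, 0, -8],
    [0, 0, -5],
    [0, 0, -3],
    [0, 0, -2],
    [0, 0, -2],
    [0, 0, -2],
  ],
  dr=[
    [1.6, 0, 0],
    [0, 0, 0],
    [0, 0, 0],
    [0, 0, 0],
    [0, 0, 0],
    [0, 0, 0],
    [0, 0, 0],
  ],
)

```text
time_s: 4.75
eef_pos: [600.7, 80.8, 58.6]
orientation: [0.636, 1.567, -2.555]
ft_force: [-22.7, 1.1, 13.2]
gripper_width: -0.1
```

```bash
python3 -c "
from h import *
goto(-16,81,52)"
```

```text
now rack [-15.8  80. ] z 58.6 F [-22.7   1.1  13.2] t 4.75
shift in present tool axes [ 6.6 -1.   0.2] turn deg [ 0.48  0.18 -0.13]
```

Contact with post 1 reads 22.7 N. I'll back off and go to post 2, 70 mm along.

Emit:
play_rows(
  delta_pos=[
    [0, 0, 6],
    [2, 0, 6],
    [2, 20, 0],
    [2, 20, 0],
    [0, 18, 0],
    [0, 12, 0],
    [0, 0, 0],
  ],
  dr=[
    [0, 0, 0],
    [0, 0, 0],
    [0, 0, 0],
    [0, 0, 0],
    [0, 0, 0],
    [0, 0, 0],
    [0, 0, 0],
  ],
)

```text
time_s: 5.45
eef_pos: [584.0, 9.4, 53.5]
orientation: [1.288, 1.568, -1.899]
ft_force: [0.1, 0.3, 0.3]
gripper_width: 0.2
```

```bash
python3 -c "
from h import *
goto(-16,9.8,52)"
```

```text
now rack [-28.3   7.8] z 53.5 F [0.1 0.3 0.3] t 5.45
shift in present tool axes [  1.5  -1.8 -12.3] turn deg [ 0.72  0.04 -0.13]
```

Emit:
play_rows(
  delta_pos=[
    [0, -2, -6],
    [0, 0, -4],
    [0, 0, -2],
    [0, 0, -2],
    [0, 0, -1.5],
  ],
  dr=[
    [0.7, 0, 0],
    [0, 0, 0],
    [0, 0, 0],
    [0, 0, 0],
    [0, 0, 0],
  ],
)

```text
time_s: 5.95
eef_pos: [596.5, 12.2, 53.4]
orientation: [0.374, 1.558, -2.825]
ft_force: [-20.4, -5.7, 14.4]
gripper_width: 0.5
```

```bash
python3 -c "
from h import *
goto(-28,-63.8,52)"
```

```text
now rack [-16.   11.3] z 53.4 F [-20.4  -5.7  14.4] t 5.95
shift in present tool axes [ 1.8 75.1 12. ] turn deg [ 0.05  0.67 -0.26]
```

Post 2 is touched at 20 N. On to post 3.

Emit:
play_rows(
  delta_pos=[
    [0, 0, 6],
    [0, 0, 6],
    [0, 20, 0],
    [0, 20, 0],
    [0, 20, 0],
    [0, 14, 0],
    [0, 0, 0],
    [0, 0, -5],
    [0, 0, -4],
  ],
  dr=[
    [0, 0, 0],
    [0, 0.6, 0],
    [0, 0, 0],
    [0, 0, 0],
    [0, 0, 0],
    [0, 0, 0],
    [0, 0, 0],
    [0, 0, 0],
    [0, 0, 0],
  ],
)

```text
time_s: 6.85
eef_pos: [589.0, -59.6, 53.8]
orientation: [2.254, 1.566, -0.939]
ft_force: [0.7, 0.3, -0.2]
gripper_width: 0.1
```

```bash
python3 -c "
from h import *
goto(-16,-63.8,52)"
```

```text
now rack [-19.3 -60.8] z 53.8 F [ 0.7  0.3 -0.2] t 6.85
shift in present tool axes [ 1.8  3.  -3.3] turn deg [ 0.33 -0.18 -0.22]
```

Emit:
play_rows(
  delta_pos=[
    [0, 3, 0],
    [0, 0, -2],
    [0, 0, -2],
    [0, 0, -2],
    [0, 0, -1.5],
  ],
  dr=[
    [0, 0, 0],
    [0, 0, 0],
    [0, 0, 0],
    [0, 0, 0],
    [0, 0, 0],
  ],
)

```text
time_s: 7.35
eef_pos: [592.1, -61.6, 53.5]
orientation: [0.445, 1.56, -2.746]
ft_force: [-18.2, -1.2, 13.7]
gripper_width: -0.5
```

```bash
python3 -c "
from h import *
goto(-28,-63.8,120)"
```

```text
now rack [-16.1 -62.7] z 53.5 F [-18.2  -1.2  13.7] t 7.35
shift in present tool axes [-66.4   1.3  12.6] turn deg [ 0.47  0.57 -0.27]
```

Post 3 is touched at 18 N. I'll retreat, rise over the tin and come down on its left side.

Emit:
play_rows(
  delta_pos=[
    [0, 0, 6],
    [0, 0, 8],
    [-25, 0, 0],
    [-25, 0, 0],
    [0, -20, 14],
    [0, -30, 15],
    [0, -30, 15],
    [0, -28, 0],
    [0, 0, 0],
  ],
  dr=[
    [0, 0.6, 0],
    [0, 0, 0],
    [0, 0, 0],
    [0, 0, 0],
    [0, 0, 0],
    [0, 0, 0],
    [0, 0, 0],
    [0, 0, 0],
    [0, 0, 0],
  ],
)

```text
time_s: 8.25
eef_pos: [534.9, 53.7, 104.8]
orientation: [2.128, 1.567, -1.064]
ft_force: [0.1, -1.5, 0.1]
gripper_width: -0.0
```

```bash
python3 -c "
from h import *
goto(-86,45,34)
p,d=imaging.capture('scene');cv2.imwrite('pics/s2.png',p)
P=cloud('scene',d);z=P[...,2]
m=(abs(P[...,0]-526)<35)&(abs(P[...,1]-2.5)<35)&(z>61)&(z<72)
r=cv2.minAreaRect(P[m][:,:2].astype(np.float32));print(r,w2r(r[0]))"
```

```text
now rack [-79.8  49.2] z 104.8 F [ 0.1 -1.5  0.1] t 8.25
shift in present tool axes [70.8  3.9  6.3] turn deg [ 0.4  -0.13 -0.2 ]
((524.95166015625, 3.247518539428711), (38.47852325439453, 39.57370376586914), 84.57939147949219) [-86.89055237  -1.79232225]
```

View pics/s2.png

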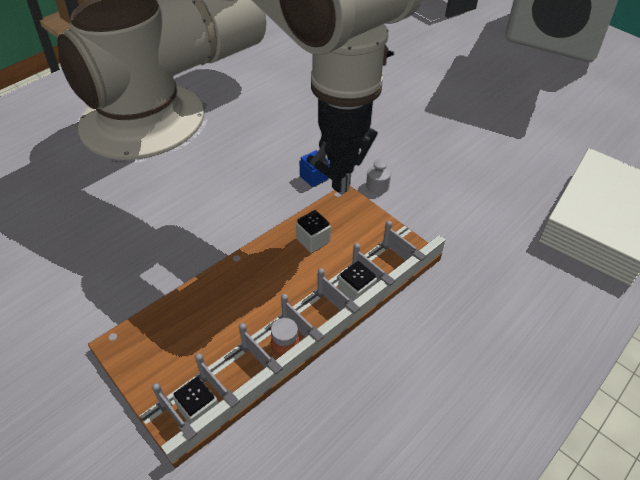

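The tin at (313,230) hasn't moved, and the fingertips at (342,188) are above the board to its left. Descending now.

Emit:
play_rows(
  delta_pos=[
    [20, 0, 6],
    [25, 0, 0],
    [20, 0, 0],
    [6, 0, 0],
    [0, 0, 0],
  ],
  dr=[
    [0.4, 0, 0],
    [0, 0, 0],
    [0, 0, 0],
    [0, 0, 0],
    [0, 0, 0],
  ],
)

```text
time_s: 8.8
eef_pos: [529.1, 50.3, 32.5]
orientation: [2.384, 1.564, -0.816]
ft_force: [0.0, -0.7, 0.3]
gripper_width: -0.1
```

```bash
python3 -c "
from h import *
goto(-86,-63,34)"
```

```text
now rack [-85.5  45.4] z 32.5 F [ 0.  -0.7  0.3] t 8.8
shift in present tool axes [ -1.  108.4   0.5] turn deg [-0.04 -0.28 -0.26]
```

Emit:
play_rows(
  delta_pos=[
    [0, 6, 0],
    [0, 6, 0],
    [0, 6, 0],
    [0, 6, 0],
    [0, 6, 0],
    [0, 6, 0],
    [0, 6, 0],
    [0, 6, 0],
    [0, 6, 0],
    [0, 0, 0],
  ],
  dr=[
    [0, 0, 0],
    [0, 0, 0],
    [0, 0, 0],
    [0, 0, 0],
    [0, 0, 0],
    [0, 0, 0],
    [0, 0, 0],
    [0, 0, 0],
    [0, 0, 0],
    [0, 0, 0],
  ],
)

```text
time_s: 9.8
eef_pos: [527.3, -9.7, 36.3]
orientation: [2.688, 1.56, -0.514]
ft_force: [-0.9, 0.2, 0.3]
gripper_width: -0.4
```

```bash
cat >> h.py <<'E'
def tin(x,y,name,w=30):
    for n in ('scene','top'):
        p,d=imaging.capture(n);cv2.imwrite(f'pics/{name}_{n}.png',p)
        P=cloud(n,d);c=r2w(x,y);z=P[...,2]
        m=(abs(P[...,0]-c[0])<w)&(abs(P[...,1]-c[1])<w)&(z>61)&(z<70)&(p.max(-1)<90)
        from scipy import ndimage
        L,k=ndimage.label(m,np.ones((3,3)));
        if k==0: print(n,'none'); continue
        b=np.argmax(np.bincount(L.ravel())[1:])+1; q=P[L==b]
        r=cv2.minAreaRect(q[:,:2].astype(np.float32));a=r[2]+3.32; a=(a+45)%90-45
        print(n,len(q),'rack',w2r(r[0]).round(1),'size',np.round(r[1],1),'rel yaw deg',round(a,1),'z',q[:,2].mean().round(1))
E
python3 -c "
from h import *
goto(-86,-63,34)
tin(-86,-40,'p1')"
```

```text
now rack [-83.8 -14.5] z 36.3 F [-0.9  0.2  0.3] t 9.8
shift in present tool axes [ 2.5 48.4  2.1] turn deg [-0.1  -0.54 -0.27]
scene 515 rack [-84.5 -39.2] size [57.4 40.4] rel yaw deg -1.0 z 66.2
top none
```

View pics/p1_scene.png

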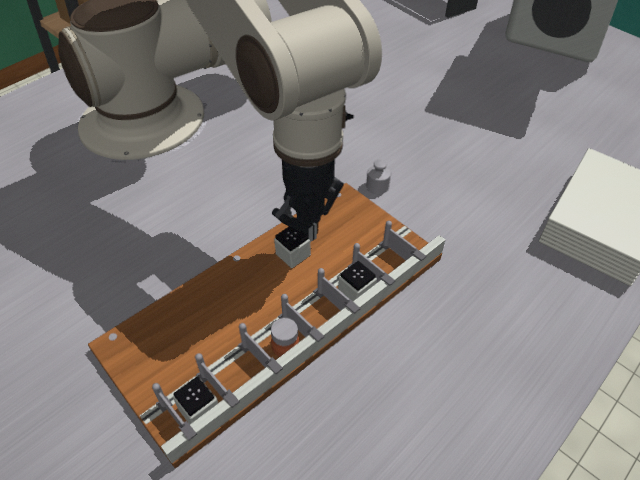

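The tin at (293,245) is upright and still square against the finger at (305,230). I'll keep pushing.

Emit:
play_rows(
  delta_pos=[
    [0.5, 6, 0],
    [0.5, 6, 0],
    [0.5, 6, 0],
    [0, 6, 0],
    [0, 6, 0],
    [0, 6, 0],
    [0, 4, 0],
    [0, 0, 0],
  ],
  dr=[
    [0, -0.5, 0],
    [0, 0, 0],
    [0, 0, 0],
    [0, 0, 0],
    [0, 0, 0],
    [0, 0, 0],
    [0, 0, 0],
    [0, 0, 0],
  ],
)

```text
time_s: 10.7
eef_pos: [524.9, -52.2, 35.0]
orientation: [1.621, 1.567, -1.579]
ft_force: [0.3, 1.5, -0.0]
gripper_width: 0.3
```

```bash

python3 -c "
from h import *
goto(-86,-63,34)
tin(-86,-85,'p2')"
```

```text
now rack [-83.8 -57.2] z 35.0 F [ 0.3  1.5 -0. ] t 10.7
shift in present tool axes [1.  5.8 2.2] turn deg [-0.06 -0.01 -0.24]
scene 502 rack [-84.8 -82.6] size [54.7 39.6] rel yaw deg 1.9 z 65.6
top none
```

View pics/p2_scene.png

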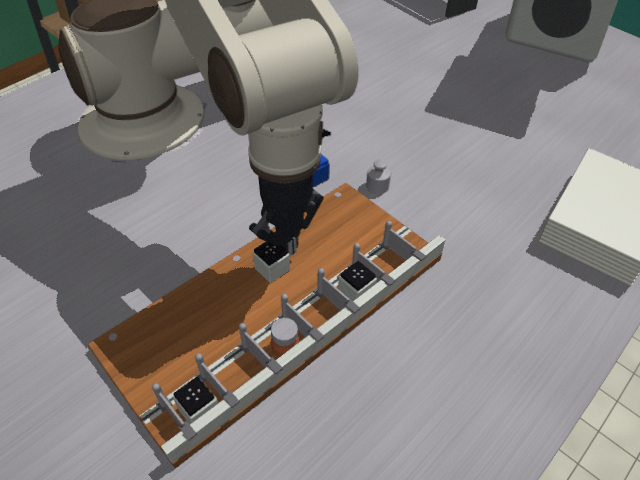

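The tin is at (271,257) and upright. Its far edge puts its centre near y=-90, against a goal of -98.6. One more nudge, then I'll back off and look.

Emit:
play_rows(
  delta_pos=[
    [0, 4, 0],
    [0, 4, 0],
    [0, 0, 0],
    [0, -8, 0],
    [-20, -20, 0],
    [-30, 0, 0],
    [-30, -25, 0],
    [0, -25, 0],
    [0, -25, 0],
    [0, 0, 0],
  ],
  dr=[
    [0, 0, 0],
    [0, 0, 0],
    [0, 0, 0],
    [0, 0, 0],
    [0, 0, 0],
    [0, 0, 0],
    [0, 0, 0],
    [0, 0, 0],
    [0, 0, 0],
    [0, 0, 0],
  ],
)

```text
time_s: 11.8
eef_pos: [530.0, 49.4, 117.7]
orientation: [1.445, 1.567, -1.757]
ft_force: [0.0, 0.7, 0.7]
gripper_width: -0.2
```

```bash

python3 -c "
from h import *
goto(-125,-99,100)
tin(-86,-97,'p3')"
```

```text
now rack [-84.5  44.5] z 117.7 F [0.  0.7 0.7] t 11.8
shift in present tool axes [ 18.2 143.5  40.2] turn deg [-0.12  0.03 -0.21]
scene 529 rack [-84.2 -98.3] size [39.1 39.2] rel yaw deg -0.8 z 65.7
top 468 rack [-84.  -98.2] size [38.  37.7] rel yaw deg -0.9 z 65.7
```

View pics/p3_scene.png

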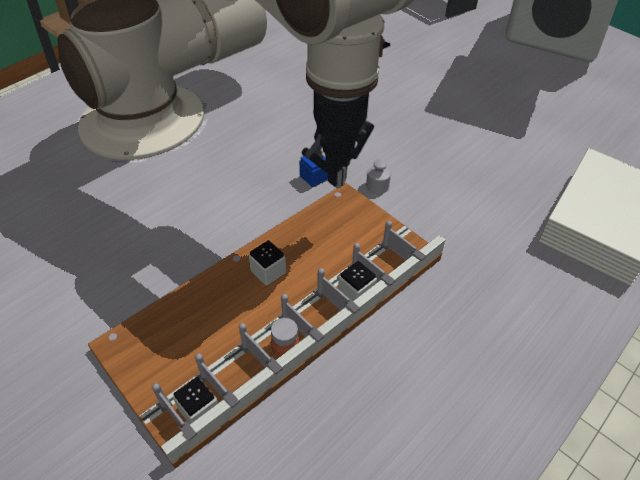

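The tin at (267,258) sits at rack (-84,-98.3), within 1° of square and on the centreline of gap 3. I'll go around to its front.

Emit:
play_rows(
  delta_pos=[
    [0, 0, 20],
    [0, 20, 22],
    [0, 30, 0],
    [0, 30, 0],
    [0, 30, 0],
    [0, 25, 0],
    [0, 8, 0],
    [0, 0, 0],
  ],
  dr=[
    [0, 0, 0],
    [0, 0, 0],
    [0, 0, 0],
    [0, 0, 0],
    [0, 0, 0],
    [0, 0, 0],
    [0, 0, 0],
    [0, 0, 0],
  ],
)

```text
time_s: 12.7
eef_pos: [474.8, -101.2, 115.9]
orientation: [0.86, 1.564, -2.345]
ft_force: [0.5, -0.2, 0.6]
gripper_width: -0.6
```

```bash

python3 -c "
from h import *
goto(-128,-98.3,34)"
```

```text
now rack [-130.9 -109. ] z 115.9 F [ 0.5 -0.2  0.6] t 12.7
shift in present tool axes [ 81.9 -11.1  -3.2] turn deg [-0.34  0.27 -0.31]
```

Emit:
play_rows(
  delta_pos=[
    [0, -10, 0],
    [0, 0, 0],
    [25, 0, 0],
    [25, 0, 0],
    [20, 0, 0],
    [10, 0, 0],
    [0, 0, 0],
  ],
  dr=[
    [-0.3, 0.3, 0],
    [0, 0, 0],
    [0, 0, 0],
    [0, 0, 0],
    [0, 0, 0],
    [0, 0, 0],
    [0, 0, 0],
  ],
)

```text
time_s: 13.4
eef_pos: [476.5, -84.5, 34.1]
orientation: [2.128, 1.565, -1.065]
ft_force: [-0.2, -0.1, -0.0]
gripper_width: -0.1
```

```bash

python3 -c "
from h import *
goto(-128,-98.3,34)"
```

```text
now rack [-130.2  -92.2] z 34.1 F [-0.2 -0.1 -0. ] t 13.4
shift in present tool axes [ 0.1  6.1 -2.2] turn deg [ 0.36 -0.18 -0.28]
```

Emit:
play_rows(
  delta_pos=[
    [0, 5, 0],
    [0, 0, 0],
    [0, 0, 0],
  ],
  dr=[
    [0.3, 0, 0],
    [0, 0, 0],
    [0, 0, 0],
  ],
)

```text
time_s: 13.7
eef_pos: [477.4, -89.6, 36.3]
orientation: [2.349, 1.563, -0.849]
ft_force: [0.6, -0.7, 0.2]
gripper_width: 0.0
```

```bash

python3 -c "
from h import *
goto(7,-98.3,34)"
```

```text
now rack [-129.   -97.2] z 36.3 F [ 0.6 -0.7  0.2] t 13.7
shift in present tool axes [   3.1    1.3 -136. ] turn deg [ 0.11 -0.32 -0.32]
```

Emit:
play_rows(
  delta_pos=[
    [1, 1, -6],
    [0, 0, -6],
    [0, 0, -6],
    [0, 0, -6],
    [0, 0, -6],
    [0, 0, -6],
    [0, 0, -6],
    [0, 0, -6],
    [0, 0, -6],
    [0, 0, 0],
  ],
  dr=[
    [0, -0.3, 0],
    [0, 0, 0],
    [0, 0, 0],
    [0, 0, 0],
    [0, 0, 0],
    [0, 0, 0],
    [0, 0, 0],
    [0, 0, 0],
    [0, 0, 0],
    [0, 0, 0],
  ],
)

```text
time_s: 14.7
eef_pos: [536.9, -94.3, 36.4]
orientation: [1.73, 1.565, -1.468]
ft_force: [-0.6, 0.1, 0.4]
gripper_width: -0.3
```

```bash

python3 -c "
from h import *
goto(7,-98.3,34)
tin(-40,-98,'p4')"
```

```text
now rack [-69.3 -98.5] z 36.4 F [-0.6  0.1  0.4] t 14.7
shift in present tool axes [  2.5  -0.1 -76.3] turn deg [ 0.08 -0.06 -0.35]
scene 598 rack [-42.8 -98.9] size [37.4 51.5] rel yaw deg 0.1 z 65.6
top none
```

View pics/p4_scene.png

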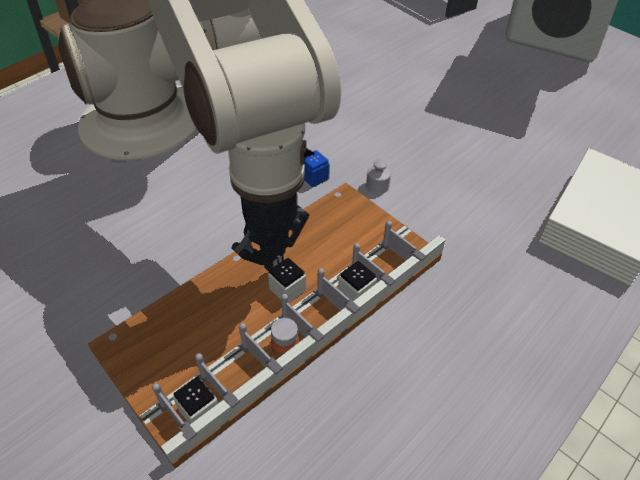

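The tin at (287,277) is heading squarely between post 3 at (321,272) and post 4 at (284,300). Continuing.

Emit:
play_rows(
  delta_pos=[
    [0, 0, -6],
    [0, 0, -6],
    [0, 0, -6],
    [0, 0, -6],
    [0, 0, -6],
    [0, 0, -6],
    [0, 0, -6],
    [0, 0, -6],
    [0, 0, 0],
  ],
  dr=[
    [0, 0, 0],
    [0, 0, 0],
    [0, 0, 0],
    [0, 0, 0],
    [0, 0, 0],
    [0, 0, 0],
    [0, 0, 0],
    [0, 0, 0],
    [0, 0, 0],
  ],
)

```text
time_s: 15.7
eef_pos: [588.3, -97.2, 36.2]
orientation: [1.648, 1.565, -1.55]
ft_force: [0.2, -0.1, -0.9]
gripper_width: 0.1
```

```bash

python3 -c "
from h import *
goto(7,-98.3,34)
tin(15,-98,'p5')"
```

```text
now rack [-17.8 -98.4] z 36.2 F [ 0.2 -0.1 -0.9] t 15.7
shift in present tool axes [  2.2  -0.1 -24.8] turn deg [ 0.07 -0.03 -0.34]
scene 651 rack [ 10.  -98.7] size [38.2 48.4] rel yaw deg 0.0 z 65.8
top none
```

View pics/p5_scene.png

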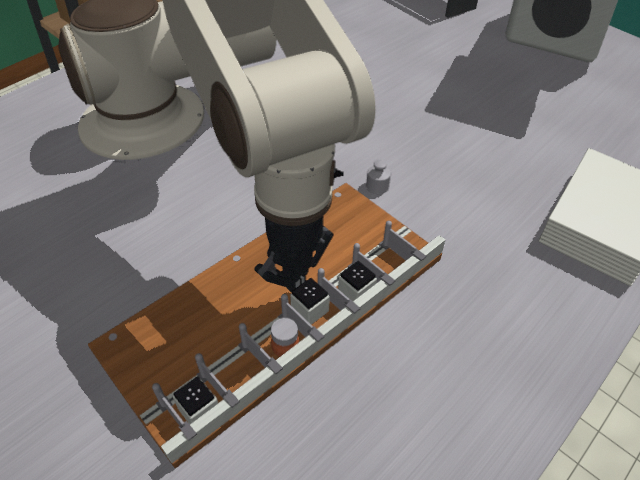

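The tin at (310,293) is between posts 3 and 4. The gripper's linkage at (268,278) is still above the post tops. I'll go slower now and watch the force.

Emit:
play_rows(
  delta_pos=[
    [0, 0, -5],
    [0, 0, -5],
    [0, 0, -4],
    [0, 0, -3],
    [0, 0, -2],
    [0, 0, 0],
  ],
  dr=[
    [0, 0, 0],
    [0, 0, 0],
    [0, 0, 0],
    [0, 0, 0],
    [0, 0, 0],
    [0, 0, 0],
  ],
)

```text
time_s: 16.4
eef_pos: [607.8, -98.2, 36.1]
orientation: [1.527, 1.565, -1.671]
ft_force: [-0.3, 0.1, 0.8]
gripper_width: -0.0
```

```bash

python3 -c "
from h import *
goto(7,-98.3,34)"
```

```text
now rack [  1.7 -98.3] z 36.1 F [-0.3  0.1  0.8] t 16.4
shift in present tool axes [ 2.1 -0.  -5.3] turn deg [ 0.07  0.01 -0.34]
```

Emit:
play_rows(
  delta_pos=[
    [0, 0, -2],
    [0, 0, -1.5],
    [0, 0, -1],
    [0, 0, -1],
  ],
  dr=[
    [0, 0, 0],
    [0, 0, 0],
    [0, 0, 0],
    [0, 0, 0],
  ],
)

```text
time_s: 16.8
eef_pos: [612.8, -98.5, 36.1]
orientation: [1.208, 1.565, -1.99]
ft_force: [-15.6, 1.5, 9.5]
gripper_width: 0.1
```

Emit:
play_rows(
  delta_pos=[
    [0, 0, -1],
    [0, 0, -1],
  ],
  dr=[
    [0, 0, 0],
    [0, 0, 0],
  ],
)

```text
time_s: 17.0
eef_pos: [612.7, -98.5, 36.1]
orientation: [0.655, 1.562, -2.544]
ft_force: [-12.9, 0.8, 8.7]
gripper_width: 0.3
```

```bash

python3 -c "
from h import *
goto(7,-98.3,34)"
```

```text
now rack [  6.6 -98.3] z 36.1 F [-12.9   0.8   8.7] t 17.0
shift in present tool axes [ 2.1  0.  -0.4] turn deg [ 0.07  0.42 -0.32]
```

It stops firmly at finger x=6.6 mm, where 7 would be fully home. I'll back out and check.

Emit:
play_rows(
  delta_pos=[
    [0, 0, 5],
    [0, 0, 15],
    [0, 0, 25],
    [0, 0, 25],
    [-30, 0, 25],
    [-30, 0, 25],
    [-30, 0, 25],
    [-20, 0, 25],
    [0, 0, 0],
  ],
  dr=[
    [0, 0, 0],
    [0, 0, 0],
    [0, 0, 0],
    [0, 0, 0],
    [0, 0, 0],
    [0, 0, 0],
    [0, 0, 0],
    [0, 0, 0],
    [0, 0, 0],
  ],
)

```text
time_s: 17.9
eef_pos: [436.7, -87.4, 150.2]
orientation: [0.912, 1.563, -2.286]
ft_force: [-0.1, -0.4, -1.0]
gripper_width: -0.3
```

```bash

python3 -c "
from h import *
goto(7,-98.3,34)
tin(39,-98,'p6')
tin(39,-26,'q6',w=28)
P=cloud('scene',imaging.capture('scene')[1]);z=P[...,2]
for nm,c,h in (('a',(650,-28.8),28),('jar',(641.5,-168.7),24),('b',(633,-307),28),('w',(503.7,195.7),28)):
    m=(abs(P[...,0]-c[0])<h)&(abs(P[...,1]-c[1])<h)&(z>57)&(z<72); print(nm,P[m].mean(0).round(1))
P0=cloud('scene',np.load('scene0.npy'));z=P0[...,2]
for nm,c,h in (('a',(650,-28.8),28),('jar',(641.5,-168.7),24),('b',(633,-307),28),('w',(503.7,195.7),28)):
    m=(abs(P0[...,0]-c[0])<h)&(abs(P0[...,1]-c[1])<h)&(z>57)&(z<72); print(nm,P0[m].mean(0).round(1))
i=cv2.imread('pics/p6_top.png');cv2.imwrite('pics/p6z.png',cv2.resize(i[150:310,180:400],None,fx=3.6,fy=3.6))"
```

```text
now rack [-169.7  -97.4] z 150.2 F [-0.1 -0.4 -1. ] t 17.9
shift in present tool axes [ 115.4    0.4 -177.2] turn deg [ 0.09  0.27 -0.35]
scene 624 rack [ 38.6 -98.7] size [39.3 39.7] rel yaw deg -1.4 z 65.6
top 445 rack [ 37.5 -98.7] size [38.3 38.1] rel yaw deg 1.2 z 65.5
scene 551 rack [ 37.6 -24.1] size [39.9 38.9] rel yaw deg -1.6 z 65.7
top 442 rack [ 36.5 -24.1] size [37.8 38.4] rel yaw deg -0.4 z 65.6
a [650.  -29.1  64.9]
jar [ 641.6 -168.8   65. ]
b [ 633.1 -312.6   64.7]
w [503.8 195.9  58.9]
a [650.  -28.8  64.9]
jar [ 641.5 -168.7   64.9]
b [ 632.9 -312.5   64.6]
w [503.8 195.5  59. ]
```

View pics/p6_scene.png

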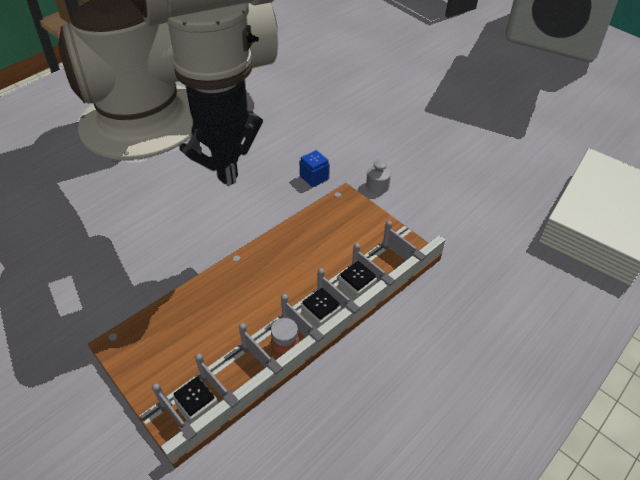

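View pics/p6z.png

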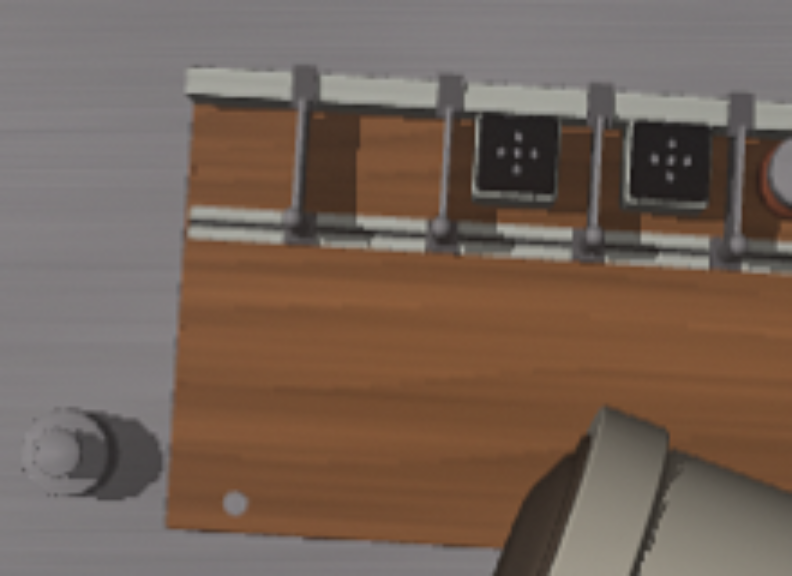

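The tin stands in gap 3, at (321,304) in the scene view and (668,163) in the zoom. It's level with the stock tin beside it, which is already home, and square to the rack. The bystanders haven't moved and the arm is clear, so I'm handing in.

```bash
python3 -c "
from h import *
print(robot.close_job())"
```

```text
the job is handed in; nothing more can be done
None
```

The seasoning tin is in the third gap, pushed back against the rail. I handed the job in at about 18 s of the 72 s allowed; the hand-in reports no verdict.

- **Counting the posts:** With the fingers shut, I touched posts 1, 2 and 3 in that order. The contact forces were about 23, 20 and 18 N, and the tin was still in front of the posts.
- **Moving the tin:** I pushed it sideways to the centreline of gap 3, then straight in. It stopped against the rail with the fingers within 0.5 mm of where they should be when the tin is fully home. I never gripped or lifted it.
- **Last checks on the tin:**
  - **Depth:** its centre measured 38.6 mm from the post line in the scene camera and 37.5 mm in the top camera, against 39 mm for fully home. The home tin next to it read 1 mm less in both views, so I put the shortfall down to camera offset.
  - **Sideways position:** it sits about 35 mm from both post 3 and post 4.
  - **Angle:** it is square to the rack within about 1.4°, though the two cameras disagreed on the direction (−1.4° and +1.2°).
  - **Upright:** its top is at about 66 mm, as it should be for a tin standing on the board.
- **Other goods:** The two stock tins, the jar and the weight moved by less than 0.5 mm. The blue look-alike was left alone, and the arm was clear of everything at hand-in.

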